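Shut and lock the drive cover

ROBOT

A 6-joint arm with a two-finger parallel gripper is mounted at the origin on the work surface; the furniture and walls round the work are solid. World frame = base frame: x ahead of the robot, y to its left, z up, the work surface at z = 0. Lengths are in m, angles in degrees, forces in N, time in s.
With the tool pointing down it reaches from about 0.25 to 0.725 m from the base axis. Payload 9.7 kg.
Tool frame: the origin (TCP) lies at the very end of the fingers, on their centre line; the grasp point (between the pads) lies 19 mm behind it (bot.grip_point_offset is the z of the grasp point in the tool frame, in m); z points along the fingers, x is the direction in which the jaws open and shut, and the axes are right-handed (so a half turn about z gives the same grasp; the last joint's range is limited). The gripper opens to 85 mm and grips with 20 to 120 N. Pads are 22 mm wide; open, the fingers measure 114 mm over their backs; the gripper's body (76 mm by 85 mm) begins 54 mm behind the grasp point. The pads swing forward as they close: fully open they stand 13 mm farther back than shut.
Start: joints at [71.219, 4.979, 10.078, 95.1, 0, 90], TCP at [0.177, 0.521, 0.206] pointing down, gripper open.
Joint ranges: [-179.16, 179.16], [-48.56, 103.87], [-65.8, 70.77], [-126.05, 130.52], [-82.76, 87.17], [-180, 180]. Speed limits (degrees/s): [127.2, 127.2, 147.25, 180, 180, 180].

INTERFACE

Orientations are given as [roll, pitch, yaw] about the fixed x, y, z axes, in that order (R = Rz(yaw) Ry(pitch) Rx(roll)).
In Python, from workcell import get_obs, viewer, job_done, bot gives the robot as it stands.
- The arm moves only by the shell command python3 -m handwheel 'ROWS' [FORCE]. ROWS is JSON, a list of rows, each a list of 5 numbers: the closure, from 0 (fully open) to 1 (shut), then the shift along the world's x, y, z in m, then the turn about the world's z in degrees. A call has 1 to 5 rows; each row is the pose to reach, as a shift and turn from the pose measured when the call began; what a row does not reach only later rows make up. A row lasts 1/10 s, in which the tool goes at most 50 mm and 8.59 degrees, less where a joint would pass 70% of its speed; a pose out of reach is approached as far as the arm can. A call with a gripper value outside its range is refused whole. The fingers move at their own pace and stop on an object; FORCE is the grip in N (left out, the last holds). Time passes only in rows, so rows that repeat a pose let the fingers close. It gives the time, the measured TCP pose, the force and the opening at its end, in the units of the state.
- get_obs(): the state, without advancing time (a new reading comes with each control period).
- viewer.camera(name): name is "scene" or "top" or "wrist"; returns a dict with "color" (384x512x3 uint8, blue, green, red), "K" (3x3 intrinsics, pixels), "dist_coeffs" ([k1, k2, p1, p2, k3] as OpenCV has them; the pictures are not rectified), "origin" and "orientation" of the camera in the world. Camera axes: x right, y down, z forward; pixel columns grow to the right and rows downward; lengths in m; the calibration is good to about 2 mm. A picture is of the moment at which its call begins. There is no depth.
- job_done(): hands the job in, once; it reports no verdict.
The state is a dict: "time": time; "q": joint angles; "qd": joint speeds; "joint_efforts": joint torques, N m; "ee_pos": TCP position; "tcp_rot": TCP orientation; "wrist_force": force on the tool from outside, world axes, zero at the start; "torque": the same for the moment, N m; "opening": finger opening in m.
Only numpy, scipy, OpenCV 4.12 (cv2) and the standard library are available. Lean on these libraries where they do the work, as an engineer would, in place of code of your own. Each camera call takes 0.05 s, during which the arm holds its last target.

TASK

Close the drive casing: push its raised access panel all the way down until it lies shut, then set a fingertip in the slot of the round fastener on it and turn the fastener clockwise to its stop, so that the slot lines up with the two small ribs and the panel is locked. Do not start turning before the panel is shut, do it all by pushing, without lifting the panel, and leave the other things on the table where they are.

Things in the scene. Friction and masses are not known exactly. Their poses are not given: they have to be found in the camera images.
- housing: fixed grey drive casing, an open-topped box 260 (its x) x 220 (its y) x 90 mm (z). Origin: centre of its underside, on the table; x points from the front (press lip, robot side) to the hinge at the far side, y to the left, z up. Yaw varies by up to 0.4 rad. Hinge line of the panel: along y at x = +132 mm, 90 mm high.
- panel (a joint): opening angle (rad) of the steel access panel on top of the casing: 0 = shut flat, larger = front raised; starts ajar at 0.20 to 0.36. The hinge is stiff: the panel stays where it is left, neither falling nor springing back, and goes down under 1 to 4 N at the lip to a hard stop at 0.
- panel_lip (a point): point on top of the press lip in the middle of the panel's front edge, 278 mm from the hinge line; moves with the panel, its x along the panel towards the hinge, z out of its upper face. The lip is 100 mm wide, 6 mm thick and juts 16 mm out in front of the casing. Panel shut: this point is 96.5 mm above the table.
- fastener (a joint): angle (rad) of the quarter-turn cam fastener: 0 = free, slot parallel to the hinge line; grows CLOCKWISE seen from above to the hard stop at 1.571 = locked, slot pointing from lip to hinge, in line with the two small raised ribs on the panel. Starts at 0 to 0.3. Friction about 0.06 N m; stays where it is left. Its tongue passes under the casing's keeper only if the panel is shut.
- fastener_slot (a point): on the axis of the fastener, level with its top; turns with it: y along the slot, x across, z out of the panel. Panel shut: casing x = -23, y = 0, height 113.5 mm. Plain grey disc 112 mm across, flush in a fixed dark collar (132 mm outside, both stand 18 mm above the panel). The open-topped slot through its centre is 96 long, 40 wide, 16 mm deep, closed at both ends, with flat floor and upright sides.
- date_stamp: bystander, loose, not part of the work: wooden-knobbed date stamp on a black foot, 47 x 53 x 86 mm; stands close to the right flank of the casing. Origin: centre of its underside.
- weight_1: bystander, loose, not part of the work: steel check weight with a knob, 38 mm across, 61 mm tall; stands close to the left flank of the casing. Origin: centre of its underside.
- spanner_13: bystander, loose, not part of the work: flat steel spanner, 84 x 149 x 6 mm over all; stands near the far left corner of the casing. Origin: centre of its underside.
- sealed_can_1: bystander, loose, not part of the work: sealed can, 71 mm across, 107 mm tall; stands on the table away from the casing. Origin: centre of its underside.
- sealed_can_2: bystander, loose, not part of the work: sealed can like the other, 71 mm across, 107 mm tall; stands on the table away from the casing. Origin: centre of its underside.
- lid_stack_1: bystander, loose, not part of the work: stack of can lids, 73 mm across, 86 mm tall; stands on the table away from the casing. Origin: centre of its underside.
- oil_can: bystander, loose, not part of the work: small oil can with a long thin spout, 62 x 80 x 152 mm; stands on the table away from the casing. Origin: centre of its underside.

How it is judged (in metres and radians):
On the way, in this order (a step that is already met when the one before it is completed fails the run):
1. the panel is shut (joint below 0.03) while the fastener is still free (joint below 0.6) (value of joint panel below 0.03 rad and value of joint fastener below 0.6 rad), for 0.1 s.
2. the fastener is turned to its stop (joint above 1.40) with the panel shut (value of joint panel below 0.03 rad and value of joint fastener above 1.4 rad), for 0.2 s.
At the end, for the whole second after the job is handed in: The panel is shut (joint below 0.03 rad) and the fastener is turned at least 1.40 rad (within 0.17 rad of its stop), both staying so with the robot clear (all of step 2 and value of joint fastener below 1.65 rad); the robot touches nothing.
It fails at once if the panel is lifted: opened more than 0.06 rad beyond its widest start (joint above 0.42) (value of joint panel above 0.42 rad).
It fails at once if the fastener is turned past half way (joint above 0.8) while the panel is not shut (joint above 0.05) (value of joint fastener above 0.8 rad and value of joint panel above 0.05 rad).
It fails at once if one of the bystanders is moved more than 20 mm (distance of any of date_stamp, weight_1, spanner_13, sealed_can_1, sealed_can_2, lid_stack_1, oil_can from where it was at the start of the episode above 0.02 m).
It also fails if it takes over 42 s, if anything falls off the work surface, if the arm or the gripper's body presses on something with over 40 N, if the wrist force passes 120 N, or if a joint passes its speed limit or range.

## Working session

There is one attempt and no reset: what is moved stays moved. The work goes in short steps, Python scripts to look and compute and a shell command to move; the robot and the scene stay as the last step left them, time stands still between calls to the robot, and variables do not carry over. Pictures are saved under pics/ and viewed, and the job is handed in when it is done.

```bash
ls; mkdir -p pics
python3 - <<'E'
from workcell import get_obs, viewer, bot
import cv2,json
o=get_obs();print({k:o[k] for k in('time','ee_pos','tcp_rot','wrist_force','opening')})
for n in('scene','top','wrist'):
    c=viewer.camera(n);cv2.imwrite(f'pics/{n}0.png',c['color']);print(n,c['K'],c['dist_coeffs'],c['origin'],c['orientation'])
print([a for a in dir(bot) if a[0]!='_'])
E
```

```text
pics
{'time': 0.0, 'ee_pos': array([0.177007  , 0.52046629, 0.20579719]), 'tcp_rot': array([-1.79999228e+02,  7.43494040e-02,  7.12173477e+01]), 'wrist_force': array([ 0.63162942, -0.28587029, -0.39985838]), 'opening': 0.08536462147422862}
scene [[477.35941488   0.         253.2034415 ]
 [  0.         477.35941488 194.13423664]
 [  0.           0.           1.        ]] [-0.01352358  0.          0.          0.          0.        ] [0.10912158 1.00412728 1.37831998] [-139.70010457   -0.93242969 -151.91582614]
top [[347.7279319    0.         259.75778814]
 [  0.         347.7279319  194.03170058]
 [  0.           0.           1.        ]] [-0.09054934  0.          0.          0.          0.        ] [0.35815766 0.03950589 1.29980114] [-168.88257955   -0.96534121  -88.65141906]
wrist [[311.9578341    0.         251.47384372]
 [  0.         311.9578341  194.12530548]
 [  0.           0.           1.        ]] [-0.00810179  0.          0.          0.          0.        ] [0.10475613 0.54564796 0.37352797] [1.62406409e+02 8.11559681e-02 7.12309003e+01]
['PlanningError', 'grip_point_offset']
```

View pics/scene0.png

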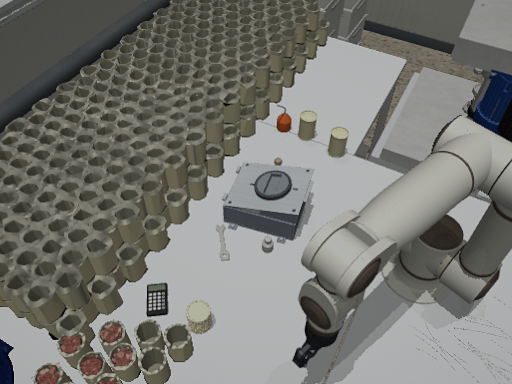

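View pics/top0.png

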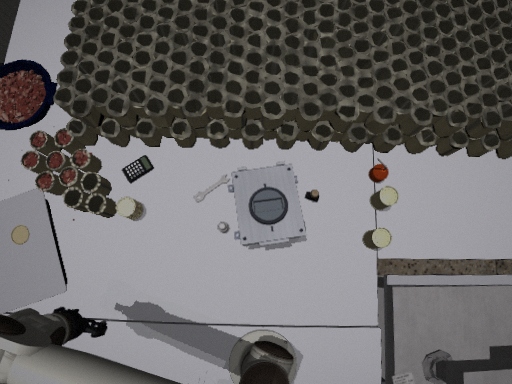

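Run:
```python
import cv2
a=cv2.imread('pics/top0.png');cv2.imwrite('pics/top0c.png',cv2.resize(a[60:260,170:390],None,fx=3.5,fy=3,interpolation=cv2.INTER_CUBIC)[:600])
cv2.imwrite('pics/top0c.png',cv2.resize(a[60:260,150:410],None,fx=3,fy=3,interpolation=cv2.INTER_CUBIC))
```

```text
(no output)
```

View pics/top0c.png

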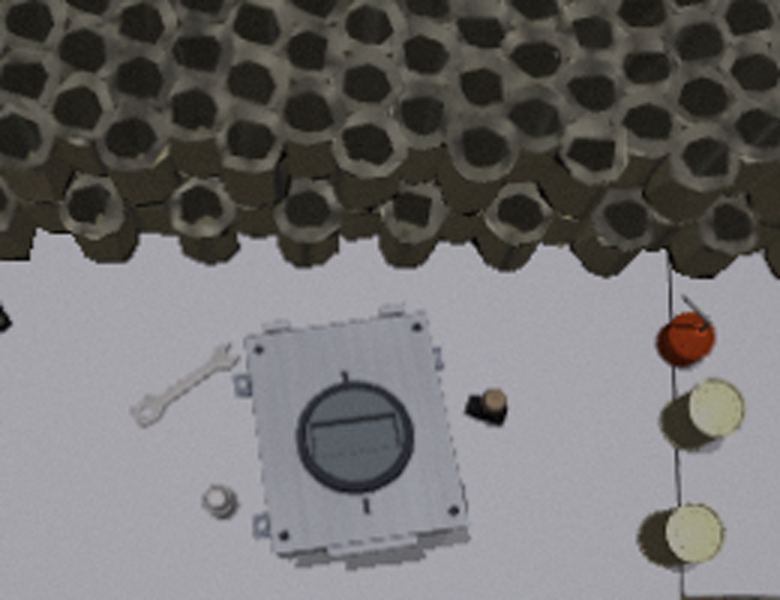

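Run:
```python
import cv2
a=cv2.imread('pics/top0.png');cv2.imwrite('pics/top0d.png',cv2.resize(a[155:255,220:320],None,fx=6,fy=6,interpolation=cv2.INTER_CUBIC))
a=cv2.imread('pics/scene0.png');cv2.imwrite('pics/scene0d.png',cv2.resize(a[150:250,210:330],None,fx=6,fy=6,interpolation=cv2.INTER_CUBIC))
```

```text
(no output)
```

View pics/top0d.png

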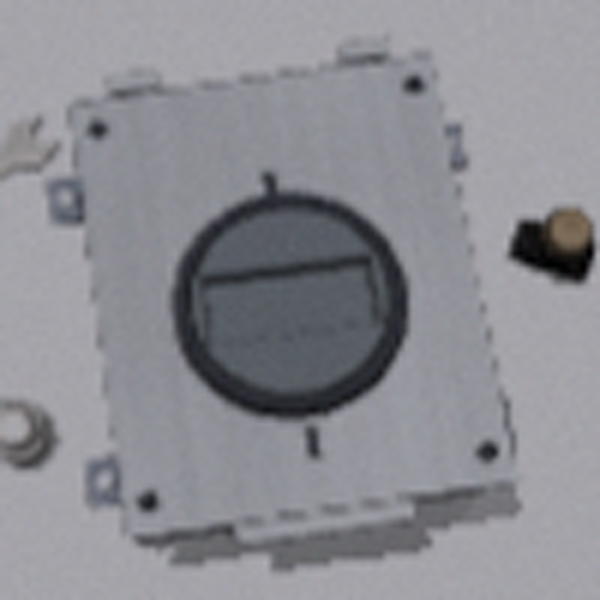

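View pics/scene0d.png

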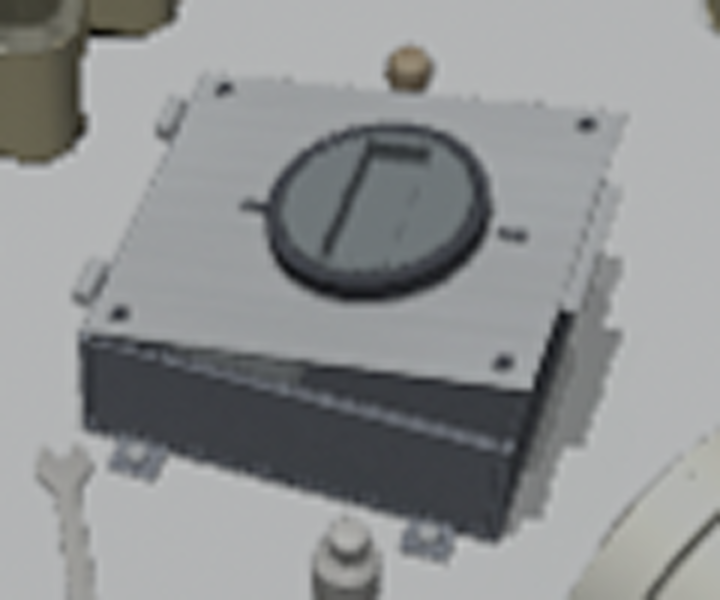

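View pics/wrist0.png

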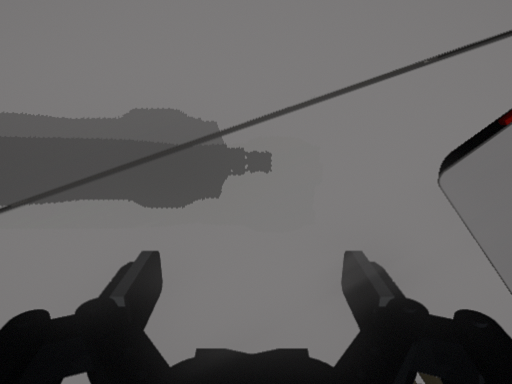

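```bash
cat > h.py <<'E'
import numpy as np,cv2
from scipy.spatial.transform import Rotation as R
C={'top':dict(K=[[347.7279319,0,259.75778814],[0,347.7279319,194.03170058],[0,0,1]],d=[-0.09054934,0,0,0,0],o=[0.35815766,0.03950589,1.29980114],r=[-168.88257955,-0.96534121,-88.65141906]),
'scene':dict(K=[[477.35941488,0,253.2034415],[0,477.35941488,194.13423664],[0,0,1]],d=[-0.01352358,0,0,0,0],o=[0.10912158,1.00412728,1.37831998],r=[-139.70010457,-0.93242969,-151.91582614])}
def proj(P,c):
    Rm=R.from_euler('xyz',c['r'],degrees=True).as_matrix().T
    return cv2.projectPoints(np.array(P,float).reshape(-1,3),Rm,-Rm@np.array(c['o']),np.array(c['K']),np.array(c['d']))[0].reshape(-1,2)
def house(p,P): # housing frame -> world
    x,y,w=p[:3];c,s=np.cos(w),np.sin(w);P=np.atleast_2d(P)
    return np.c_[x+c*P[:,0]-s*P[:,1],y+s*P[:,0]+c*P[:,1],P[:,2]]
def panel(p,P): # rel. hinge (x negative to lip), angle a
    a=p[3];P=np.atleast_2d(P);c,s=np.cos(a),np.sin(a)
    X=P[:,0]*c+P[:,2]*s; Z=-P[:,0]*s+P[:,2]*c
    return house(p,np.c_[.132+X,P[:,1],.09+Z])
E
cat > fit.py <<'E'
from h import *
from scipy.optimize import least_squares
def t(u,v):return [(u+.5)/6-.5+220,(v+.5)/6-.5+155]
def s(u,v):return [(u+.5)/6-.5+210,(v+.5)/6-.5+150]
def res(p,ret=0):
    out=[]
    pt=np.r_[panel(p,[[-.155,0,.0235],[-.278,.05,.004],[-.278,-.05,.004]])]
    out.append(proj(pt,C['top'])-[t(291,305),t(240,540),t(414,510)])
    out.append(proj(house(p,[[.13,.11,0],[-.13,.11,0],[-.13,.11,.09]]),C['scene'])-[s(80,432),s(498,540),s(510,450)])
    out.append(proj(panel(p,[[-.155,0,.0235]]),C['scene'])-[s(380,207)])
    out.append(proj(panel(p,[[-.262,.11,.0035]]),C['scene'])-[s(535,388)])
    out=np.vstack(out)
    return out if ret else out.ravel()
r=least_squares(res,[.5,0,.15,.25],loss='soft_l1')
print(r.x,np.degrees(r.x[2:]));print(np.round(res(r.x,1),2))
p=r.x
print('lip',panel(p,[-.278,0,.0065]),'slot',panel(p,[-.155,0,.0235]));q=p.copy();q[3]=0
print('shut lip',panel(q,[-.278,0,.0065]),'slot',panel(q,[-.155,0,.0235]))
for th in (0,.1,.2,.3):
    c,s_=np.cos(th),np.sin(th)
    P=[[-.155+c*x+s_*y,-s_*x+c*y,.0235] for x,y in((.02,.048),(.02,-.048),(-.02,-.048),(-.02,.048))]
    print(th,np.round((proj(panel(p,P),C['top'])+.5-[220,155])*6,0).tolist())
E
python3 fit.py
```

```text
[ 0.56443125 -0.00240987  0.17907346  0.18271589] [10.26015321 10.46884935]
[[ 0.48 -0.19]
 [ 0.08 -0.43]
 [ 0.89 -0.14]
 [ 0.42  0.07]
 [ 0.51  0.93]
 [ 0.65  0.6 ]
 [-0.27 -0.35]
 [-3.69  1.25]]
lip [[ 0.42648172 -0.02738046  0.14690466]] slot [[ 0.54853963 -0.00528645  0.14127246]]
shut lip [[ 0.42076592 -0.02841509  0.0965    ]] slot [[ 0.54179904 -0.00650658  0.1135    ]]
0 [[205.0, 284.0], [372.0, 259.0], [385.0, 325.0], [215.0, 351.0]]
0.1 [[207.0, 276.0], [377.0, 266.0], [382.0, 333.0], [211.0, 343.0]]
0.2 [[211.0, 268.0], [380.0, 274.0], [379.0, 341.0], [207.0, 335.0]]
0.3 [[215.0, 260.0], [383.0, 282.0], [375.0, 349.0], [205.0, 326.0]]
```

```bash
sed -i '/-.262,.11/d' fit.py; python3 fit.py
```

```text
[ 0.56601709 -0.00232178  0.1775626   0.15316986] [10.17358769  8.77598678]
[[ 0.47 -0.03]
 [ 0.02 -0.35]
 [ 0.64  0.02]
 [-0.   -0.13]
 [ 0.02  0.8 ]
 [ 0.15  0.47]
 [-0.35  0.45]]
lip [[ 0.42649229 -0.02735986  0.13883882]] slot [[ 0.54869392 -0.00543046  0.13687348]]
shut lip [[ 0.42231263 -0.02810991  0.0965    ]] slot [[ 0.54337872 -0.00638429  0.1135    ]]
0 [[205.0, 285.0], [372.0, 260.0], [384.0, 326.0], [216.0, 352.0]]
0.1 [[208.0, 276.0], [376.0, 267.0], [382.0, 334.0], [211.0, 344.0]]
0.2 [[211.0, 268.0], [380.0, 275.0], [378.0, 343.0], [208.0, 336.0]]
0.3 [[216.0, 261.0], [383.0, 284.0], [374.0, 351.0], [205.0, 327.0]]
```

```bash
python3 -m handwheel '[[1,0.02,-0.045,0,5],[1,0.04,-0.09,0,10],[1,0.06,-0.135,0,15],[1,0.08,-0.18,0,20],[1,0.1,-0.225,0,25]]' 30
```

```text
time: 0.65
ee_pos: [0.2772, 0.2937, 0.2057]
tcp_rot: [180.0, 0.1, 96.5]
wrist_force: [1.1, 0.2, 0.1]
opening: 0.0123
```

```bash
python3 -m handwheel '[[1,0.021,-0.044,0,4],[1,0.042,-0.088,0,4],[1,0.063,-0.132,0,4],[1,0.084,-0.176,0,4],[1,0.105,-0.22,0,4]]'; python3 -m handwheel '[[1,0.021,-0.044,0,0],[1,0.042,-0.088,0,0],[1,0.052,-0.105,0,0],[1,0.052,-0.105,0,0]]'
python3 - <<'E'
from workcell import get_obs, viewer
import cv2
print(get_obs()['q'])
for n in('wrist','scene'):
    c=viewer.camera(n);cv2.imwrite(f'pics/{n}1.png',c['color']);print(c['origin'],c['orientation'])
E
```

```text
time: 1.15
ee_pos: [0.3825, 0.0717, 0.2058]
tcp_rot: [180.0, 0.1, 100.5]
wrist_force: [1.5, 1.4, -0.3]
opening: -0.0
time: 1.55
ee_pos: [0.4351, -0.0356, 0.2051]
tcp_rot: [-180.0, 0.1, 100.3]
wrist_force: [-1.2, 0.1, -1.1]
opening: -0.0002
[-4.63182241e+00 -1.04595469e+01 -4.91389968e+00  9.55516244e+01
 -5.97051350e-02 -1.48837894e+01]
[ 0.35995223 -0.04900596  0.37279491] [1.62440738e+02 8.71454267e-02 1.00261109e+02]
[0.10912158 1.00412728 1.37831998] [-139.70010457   -0.93242969 -151.91582614]
```

View pics/wrist1.png

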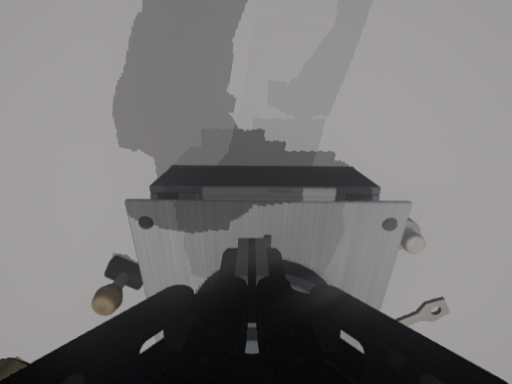

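View pics/scene1.png

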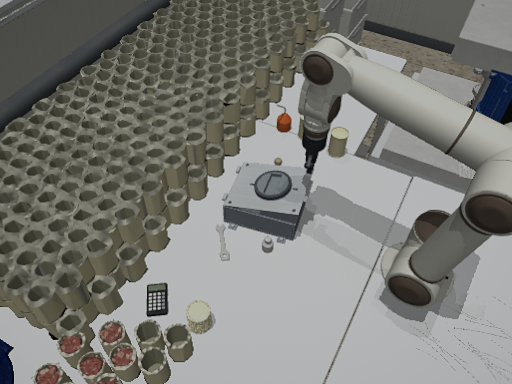

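```bash
cat > wr.py <<'E'
from h import *
W=dict(K=[[311.9578341,0,251.47384372],[0,311.9578341,194.12530548],[0,0,1]],d=[-0.00810179,0,0,0,0],o=[0.35995223,-0.04900596,0.37279491],r=[162.440738,.0871454267,100.261109])
p=[.566,-.0023,.1775,.15]
for a in(.15,.18,.21,.24,.28):
    p[3]=a
    print(a,np.round(proj(panel(p,[[-.278,.05,.0065],[-.278,-.05,.0065],[-.262,.11,.0035],[-.262,-.11,.0035]]),W),0).tolist(), np.round(proj(house(p,[[-.13,.11,.09],[-.13,-.11,.09]]),W),0).tolist())
E
python3 wr.py
python3 - <<'E'
import cv2
a=cv2.imread('pics/wrist1.png');cv2.imwrite('pics/wrist1c.png',cv2.resize(a[150:300,110:430],None,fx=2.5,fy=2.5,interpolation=cv2.INTER_CUBIC))
E
```

```text
0.15 [[328.0, 188.0], [200.0, 188.0], [398.0, 204.0], [129.0, 204.0]] [[379.0, 186.0], [145.0, 185.0]]
0.18 [[330.0, 193.0], [199.0, 193.0], [402.0, 209.0], [125.0, 209.0]] [[379.0, 186.0], [145.0, 185.0]]
0.21 [[333.0, 199.0], [197.0, 198.0], [406.0, 215.0], [122.0, 214.0]] [[379.0, 186.0], [145.0, 185.0]]
0.24 [[335.0, 205.0], [195.0, 205.0], [411.0, 221.0], [118.0, 220.0]] [[379.0, 186.0], [145.0, 185.0]]
0.28 [[339.0, 214.0], [193.0, 214.0], [417.0, 230.0], [113.0, 229.0]] [[379.0, 186.0], [145.0, 185.0]]
```

View pics/wrist1c.png

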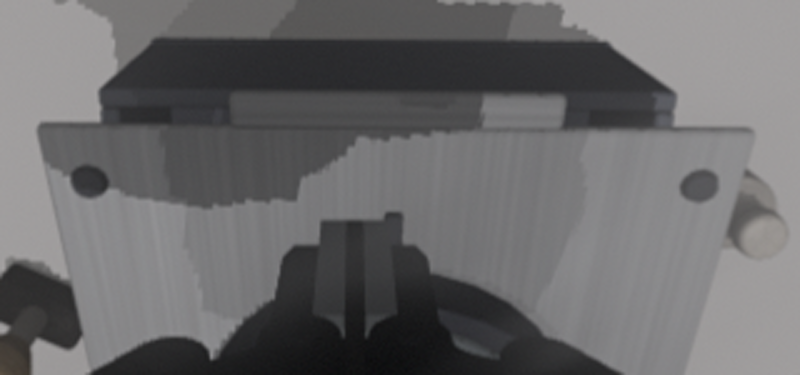

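```bash
python3 -m handwheel '[[1,0.003,0.008,-0.03,0],[1,0.003,0.008,-0.045,0],[1,0.003,0.008,-0.05,0],[1,0.003,0.008,-0.055,0],[1,0.003,0.008,-0.06,0]]'; python3 -m handwheel '[[1,0,0,-0.006,0],[1,0,0,-0.012,0],[1,0,0,-0.018,0],[1,0,0,-0.022,0]]'
```

```text
time: 2.15
ee_pos: [0.4375, -0.0251, 0.1461]
tcp_rot: [179.9, 0.0, 100.4]
wrist_force: [-1.0, 0.6, -0.2]
opening: -0.0
time: 2.55
ee_pos: [0.4373, -0.0251, 0.1236]
tcp_rot: [180.0, 0.0, 100.4]
wrist_force: [-0.4, -0.4, 0.8]
opening: -0.0003
```

Run:
```python
from workcell import get_obs, viewer
import cv2
print(get_obs()['wrist_force'])
for n in('wrist','scene'):
    c=viewer.camera(n);cv2.imwrite(f'pics/{n}2.png',c['color'])
    if n=='scene':cv2.imwrite('pics/scene2c.png',cv2.resize(c['color'][140:250,210:340],None,fx=5,fy=5,interpolation=cv2.INTER_CUBIC))
```

```text
[-0.39005431 -0.39523703  0.77932501]
```

View pics/wrist2.png

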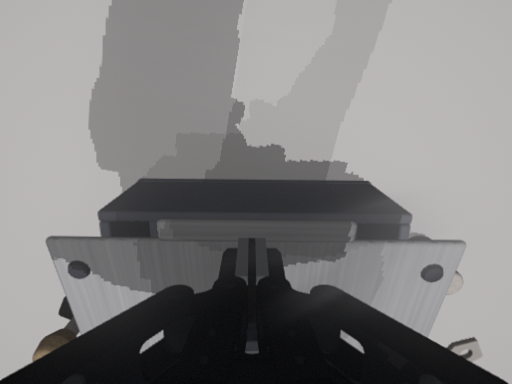

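View pics/scene2c.png

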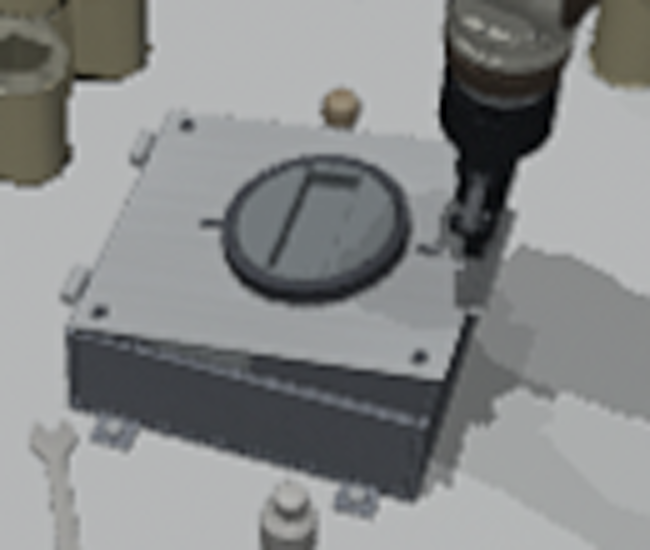

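```bash
cat >> wr.py <<'E'
print('tcp',proj([[0.4351,-0.0356,0.2051]],W))
for n in(1,2):
    a=cv2.imread(f'pics/wrist{n}.png');cv2.imwrite(f'pics/wrist{n}e.png',cv2.resize(a[170:300,180:330],None,fx=5,fy=4.5,interpolation=cv2.INTER_CUBIC))
E
python3 wr.py | tail -1
```

```text
tcp [[251.57651939 231.95763326]]
```

View pics/wrist2e.png

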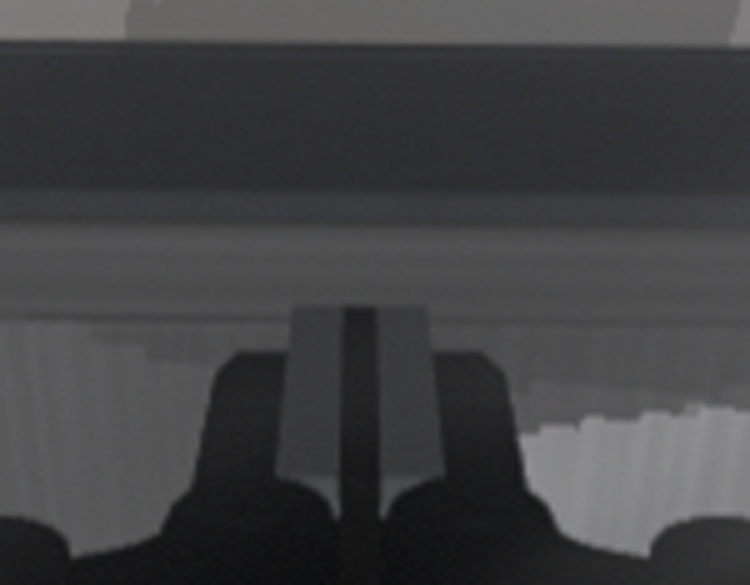

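```bash
python3 -m handwheel '[[1,0,0,-0.005,0],[1,0,0,-0.01,0],[1,0,0,-0.01,0]]'; python3 -m handwheel '[[1,0,0,-0.005,0],[1,0,0,-0.01,0],[1,0,0,-0.01,0]]';python3 - <<'E'
from workcell import get_obs, viewer
import cv2
for n in('wrist','scene'):
    c=viewer.camera(n);cv2.imwrite(f'pics/{n}3.png',c['color'])
    if n=='scene':cv2.imwrite('pics/scene3c.png',cv2.resize(c['color'][140:250,210:340],None,fx=5,fy=5,interpolation=cv2.INTER_CUBIC))
E
```

```text
time: 2.95
ee_pos: [0.4369, -0.0251, 0.1127]
tcp_rot: [-180.0, 0.0, 100.4]
wrist_force: [0.6, 0.5, 0.1]
opening: 0.0
time: 3.25
ee_pos: [0.4367, -0.0251, 0.1019]
tcp_rot: [-179.9, 0.0, 100.4]
wrist_force: [-0.1, -0.4, -0.1]
opening: -0.0001
```

View pics/wrist3.png

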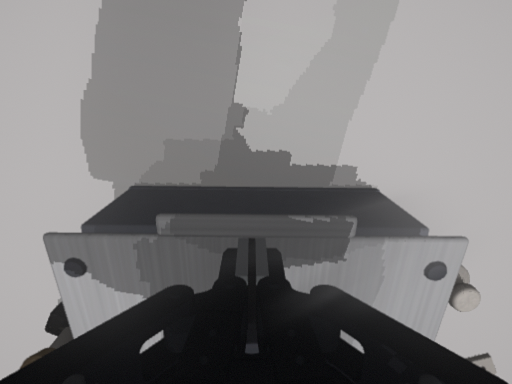

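View pics/scene3c.png

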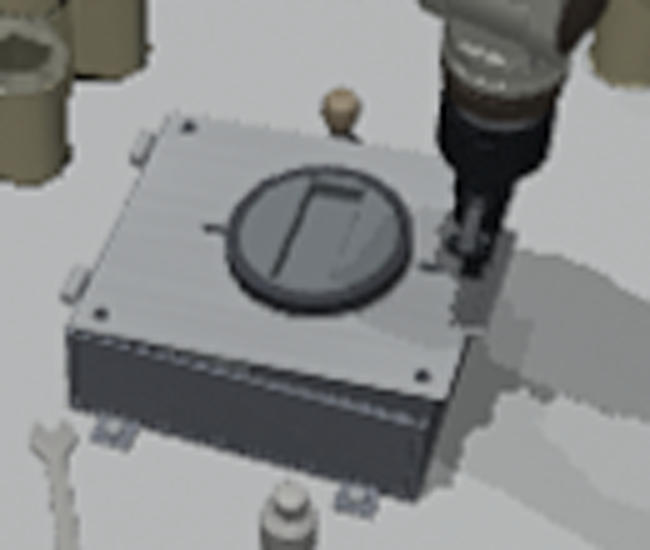

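```bash
python3 -m handwheel '[[1,0,0,-0.003,0],[1,0,0,-0.006,0],[1,0,0,-0.006,0]]'; python3 -m handwheel '[[1,0,0,-0.003,0],[1,0,0,-0.003,0]]';python3 -m handwheel '[[1,0,0,-0.003,0],[1,0,0,-0.003,0]]'
```

```text
time: 3.65
ee_pos: [0.4366, -0.0251, 0.0961]
tcp_rot: [-179.9, 0.0, 100.4]
wrist_force: [0.3, -0.2, -0.2]
opening: -0.0001
time: 3.85
ee_pos: [0.4366, -0.0251, 0.0927]
tcp_rot: [-179.9, 0.0, 100.4]
wrist_force: [-0.6, 0.1, 0.5]
opening: -0.0002
time: 4.05
ee_pos: [0.4365, -0.0251, 0.0893]
tcp_rot: [-179.9, 0.0, 100.4]
wrist_force: [-0.4, -0.0, 0.3]
opening: -0.0003
```

Run:
```python
from workcell import get_obs, viewer
import cv2
o=get_obs();print(o)
for n in('wrist','scene'):
    c=viewer.camera(n);cv2.imwrite(f'pics/{n}4.png',c['color'])
    if n=='scene':cv2.imwrite('pics/scene4c.png',cv2.resize(c['color'][140:250,210:340],None,fx=5,fy=5,interpolation=cv2.INTER_CUBIC))
```

```text
{'time': 4.05, 'q': array([-3.26622853e+00, -1.11530060e+01, -1.83043481e+01,  8.29489649e+01,
       -3.25138970e-02, -1.36960159e+01]), 'qd': array([ 0.00543685, -0.03839474,  0.29611849,  0.42197604,  0.00351213,
       -0.04683871]), 'joint_efforts': array([-2.21546929e-03, -3.47637892e+01,  4.69115782e+01, -1.63091614e-02,
       -4.59361996e-03,  1.76403169e-04]), 'ee_pos': array([ 0.43648323, -0.02508543,  0.08930022]), 'tcp_rot': array([-1.79894847e+02,  7.83958197e-03,  1.00429823e+02]), 'wrist_force': array([-0.44346141, -0.02447215,  0.29971135]), 'torque': array([-0.01229641,  0.00988165, -0.01197173]), 'opening': -0.0002915951263072686}
```

View pics/wrist4.png

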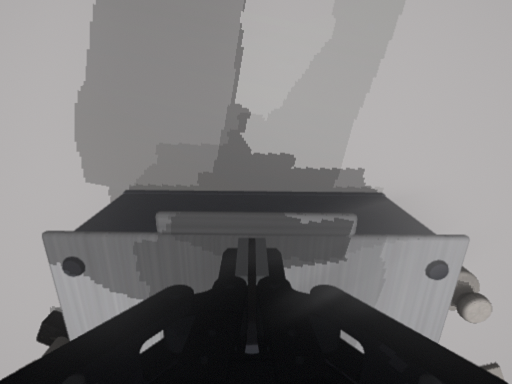

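View pics/scene4c.png

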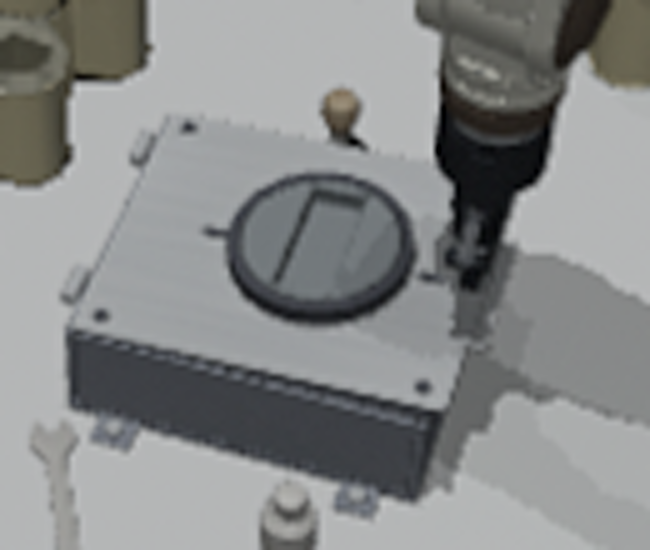

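```bash
python3 -m handwheel '[[1,0,0,-0.002,0],[1,0,0,-0.004,0],[1,0,0,-0.004,0]]'; python3 -m handwheel '[[1,0,0,-0.002,0],[1,0,0,-0.002,0]]';python3 -m handwheel '[[1,0,0,-0.002,0],[1,0,0,-0.002,0]]'
```

```text
time: 4.45
ee_pos: [0.4364, -0.0251, 0.0852]
tcp_rot: [-179.9, 0.0, 100.4]
wrist_force: [0.6, 0.4, 0.9]
opening: -0.0001
time: 4.65
ee_pos: [0.4364, -0.0251, 0.083]
tcp_rot: [-179.9, 0.0, 100.4]
wrist_force: [-0.3, 0.2, -0.3]
opening: -0.0002
time: 4.85
ee_pos: [0.4363, -0.0251, 0.0807]
tcp_rot: [-179.9, -0.0, 100.4]
wrist_force: [0.4, -0.1, -0.2]
opening: 0.0002
```

```bash
python3 -m handwheel '[[1,0,0,-0.002,0],[1,0,0,-0.002,0]]';python3 -m handwheel '[[1,0,0,-0.002,0],[1,0,0,-0.002,0]]'
python3 - <<'E'
from workcell import get_obs, viewer
import cv2
o=get_obs();print(o['joint_efforts'])
for n in('wrist','scene'):
    c=viewer.camera(n);cv2.imwrite(f'pics/{n}5.png',c['color'])
    if n=='scene':cv2.imwrite('pics/scene5c.png',cv2.resize(c['color'][160:235,215:335],None,fx=6.5,fy=6.5,interpolation=cv2.INTER_CUBIC))
    else:cv2.imwrite('pics/wrist5c.png',cv2.resize(c['color'][180:260,40:240],None,fx=4,fy=4,interpolation=cv2.INTER_CUBIC))
E
```

```text
time: 5.05
ee_pos: [0.4363, -0.025, 0.0784]
tcp_rot: [-179.9, -0.0, 100.4]
wrist_force: [0.0, 0.4, -0.0]
opening: -0.0001
time: 5.25
ee_pos: [0.4362, -0.0251, 0.0761]
tcp_rot: [-179.8, -0.0, 100.4]
wrist_force: [0.8, -0.3, 0.9]
opening: 0.0006
[ 1.51454169e-04 -3.47836196e+01  4.68026876e+01  1.73572957e-02
 -3.01314969e-03  1.02094862e-04]
```

View pics/wrist5.png

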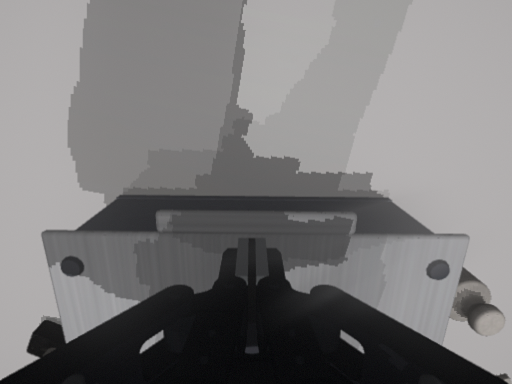

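View pics/scene5c.png

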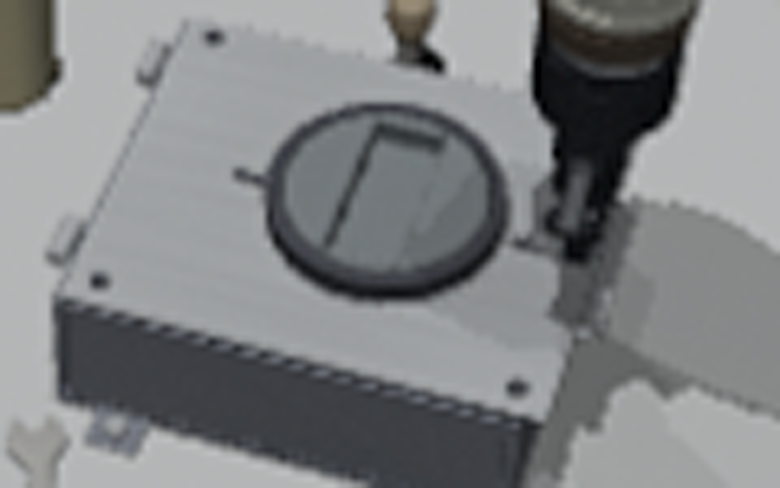

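```bash
python3 -m handwheel '[[1,0,0,-0.001,0],[1,0,0,-0.002,0]]';python3 -m handwheel '[[1,0,0,-0.001,0],[1,0,0,-0.002,0]]';python3 -m handwheel '[[1,0,0,-0.001,0],[1,0,0,-0.002,0]]'
python3 - <<'E'
from workcell import get_obs, viewer
import cv2
for n in('wrist','scene'):
    c=viewer.camera(n);cv2.imwrite(f'pics/{n}6.png',c['color'])
    if n=='scene':cv2.imwrite('pics/scene6c.png',cv2.resize(c['color'][160:235,215:335],None,fx=6.5,fy=6.5,interpolation=cv2.INTER_CUBIC))
E
```

```text
time: 5.55
ee_pos: [0.4362, -0.025, 0.0743]
tcp_rot: [-179.8, -0.0, 100.4]
wrist_force: [-1.0, -0.4, 1.2]
opening: -0.0001
time: 5.75
ee_pos: [0.4362, -0.025, 0.0722]
tcp_rot: [-179.8, -0.0, 100.4]
wrist_force: [-1.1, -0.2, 1.5]
opening: -0.0
time: 5.95
ee_pos: [0.4361, -0.0251, 0.0706]
tcp_rot: [-179.9, -0.0, 100.4]
wrist_force: [-4.9, -0.4, 13.2]
opening: 0.0001
```

View pics/wrist6.png

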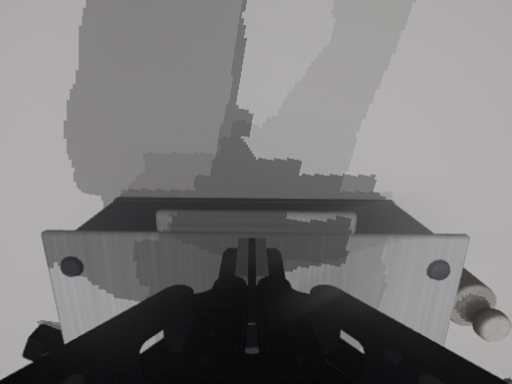

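View pics/scene6c.png

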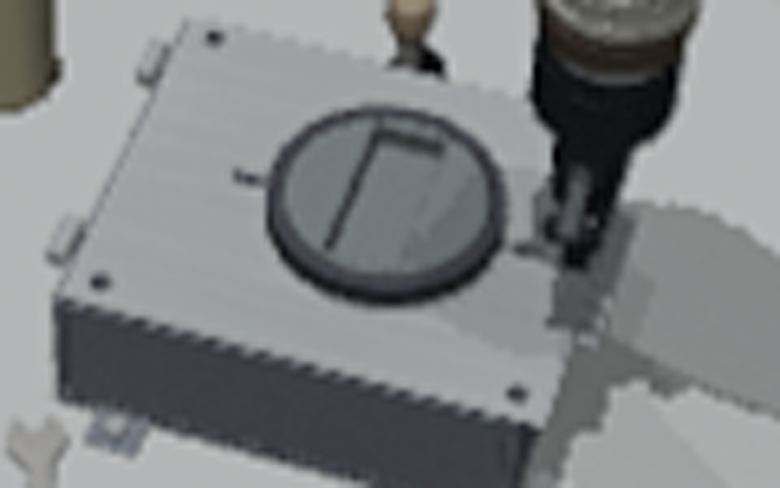

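```bash
python3 -m handwheel '[[1,0,0,-0.001,0],[1,0,0,-0.001,0]]'
python3 - <<'E'
from h import *
for z in(.0706,.0965,.12): print(z,(proj([[.4361,-.025,z],[.4251,-.025,z],[.4471,-.025,z]],C['scene'])-[215,160])*6.5)
p=[.566,-.0023,.1775,0]
print((proj(panel(p,[[-.278,.05,.0065],[-.278,-.05,.0065],[-.155,0,.0235]]),C['scene'])-[215,160])*6.5)
E
```

```text
time: 6.25
ee_pos: [0.4362, -0.0251, 0.0707]
tcp_rot: [-179.9, 0.0, 100.4]
wrist_force: [-4.2, -0.3, 10.1]
opening: -0.0002
0.0706 [[569.6830329  291.5939755 ]
 [588.17756844 299.19370121]
 [551.25815216 284.02294188]]
0.0965 [[574.27580172 261.2432273 ]
 [592.99889332 268.87487012]
 [555.62407054 253.64077834]]
0.12 [[578.53741664 233.07567187]
 [597.47277614 240.73567448]
 [559.6750194  225.44532783]]
[[577.57998146 336.39976031]
 [621.82074829 200.02007369]
 [381.73381859 190.55716477]]
```

```bash
python3 -m handwheel '[[1,-0.02,0,0.03,0],[1,-0.06,0.0,0.075,0],[1,-0.10,0.0,0.1,0],[1,-0.10,0.0,0.1,0]]'
python3 - <<'E'
from workcell import get_obs, viewer
import cv2
c=viewer.camera('scene')['color'];cv2.imwrite('pics/scene7c.png',cv2.resize(c[160:235,215:335],None,fx=6.5,fy=6.5,interpolation=cv2.INTER_CUBIC))
c=viewer.camera('top')['color'];cv2.imwrite('pics/top7c.png',cv2.resize(c[155:255,220:320],None,fx=6,fy=6,interpolation=cv2.INTER_CUBIC))
c=viewer.camera('wrist');cv2.imwrite('pics/wrist7.png',c['color']);print(c['origin'],c['orientation'])
E
```

```text
time: 6.65
ee_pos: [0.3347, -0.0251, 0.1744]
tcp_rot: [179.8, 0.1, 100.4]
wrist_force: [1.1, 0.1, 0.2]
opening: 0.0
[ 0.26097353 -0.03883597  0.33929814] [1.62326140e+02 8.66786670e-02 1.00430362e+02]
```

View pics/scene7c.png

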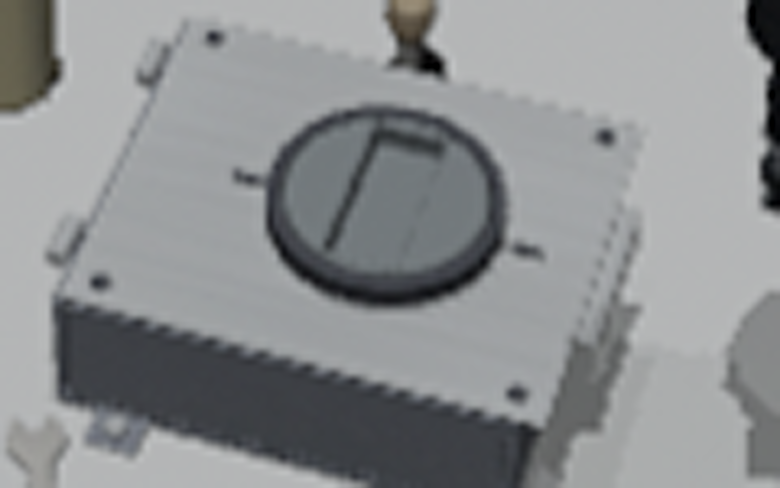

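View pics/top7c.png

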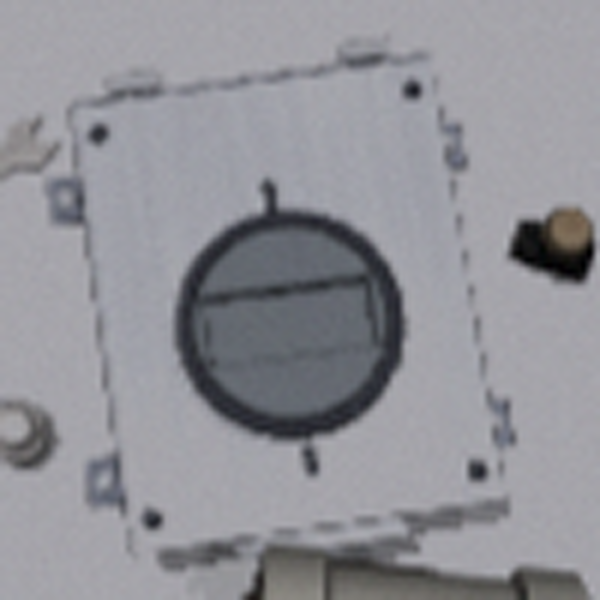

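View pics/wrist7.png

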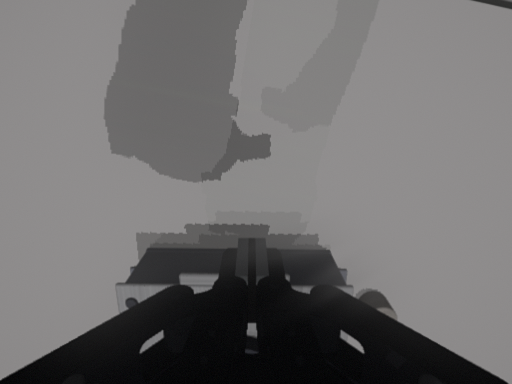

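```bash
cat > loc.py <<'E'
from h import *
def unproj(px,c,z):
    u=cv2.undistortPoints(np.array([[px]],float),np.array(c['K']),np.array(c['d'])).ravel()
    d=R.from_euler('xyz',c['r'],degrees=True).apply([u[0],u[1],1]);o=np.array(c['o'])
    return o+d*(z-o[2])/d[2]
def t(u,v):return [(u+.5)/6-.5+220,(v+.5)/6-.5+155]
def s(u,v):return [(u+.5)/6.5-.5+215,(v+.5)/6.5-.5+160]
if __name__=='__main__':
    print('top ctr',unproj(t(291,323),C['top'],.1135))
    for n,q in(('slot farL',(205,299)),('farR',(368,279)),('nearR',(380,345)),('nearL',(211,363)),):print(n,unproj(t(*q),C['top'],.1135))
    for n,q in(('slot farR',(378,125)),('nearR',(445,143)),('farL',(328,250)),('nearL',(400,268))):print('sc',n,unproj(s(*q),C['scene'],.1135))
    for n,q in(('ribfar',(268,190)),('ribnear',(311,460))):print(n,unproj(t(*q),C['top'],.0965))
    for n,q in(('ribfar',(248,178)),('ribnear',(530,250))):print('sc',n,unproj(s(*q),C['scene'],.0965))
E
python3 loc.py
```

```text
top ctr [ 0.54190204 -0.00490995  0.1135    ]
slot farL [0.55458599 0.04490933 0.1135    ]
farR [ 0.56876577 -0.04894925  0.1135    ]
nearR [ 0.53043775 -0.0563256   0.1135    ]
nearL [0.51753891 0.0404812  0.1135    ]
sc slot farR [ 0.56866704 -0.04914241  0.1135    ]
sc nearR [ 0.5305764  -0.05501949  0.1135    ]
sc farL [0.55188319 0.04382268 0.1135    ]
sc nearL [0.5128489  0.03646116 0.1135    ]
ribfar [0.62358445 0.00954736 0.0965    ]
ribnear [ 0.46493074 -0.01862198  0.0965    ]
sc ribfar [0.61980401 0.0063344  0.0965    ]
sc ribnear [ 0.46238793 -0.02168861  0.0965    ]
```

```bash
python3 -m handwheel '[[1,0.045,0.01,0,0],[1,0.09,0.02,0,0],[1,0.135,0.03,0,0],[1,0.18,0.04,-0.02,0],[1,0.203,0.045,-0.05,0]]'; python3 -m handwheel '[[1,0,0,0,0],[1,0,0,0,0]]'
python3 - <<'E'
from workcell import get_obs, viewer
import cv2
c=viewer.camera('scene')['color'];cv2.imwrite('pics/scene8c.png',cv2.resize(c[140:235,215:335],None,fx=6.3,fy=6.3,interpolation=cv2.INTER_CUBIC))
c=viewer.camera('wrist');cv2.imwrite('pics/wrist8.png',c['color']);print(c['origin'],c['orientation'])
E
```

```text
time: 7.3
ee_pos: [0.5435, 0.0209, 0.1179]
tcp_rot: [-180.0, 0.0, 100.5]
wrist_force: [-0.1, -0.4, 0.2]
opening: 0.0003
time: 7.5
ee_pos: [0.543, 0.0211, 0.1148]
tcp_rot: [-179.7, -0.0, 100.5]
wrist_force: [-0.3, -0.4, 0.4]
opening: -0.0
[0.46841582 0.00709174 0.28460643] [1.62583483e+02 3.02117714e-02 1.00483443e+02]
```

View pics/scene8c.png

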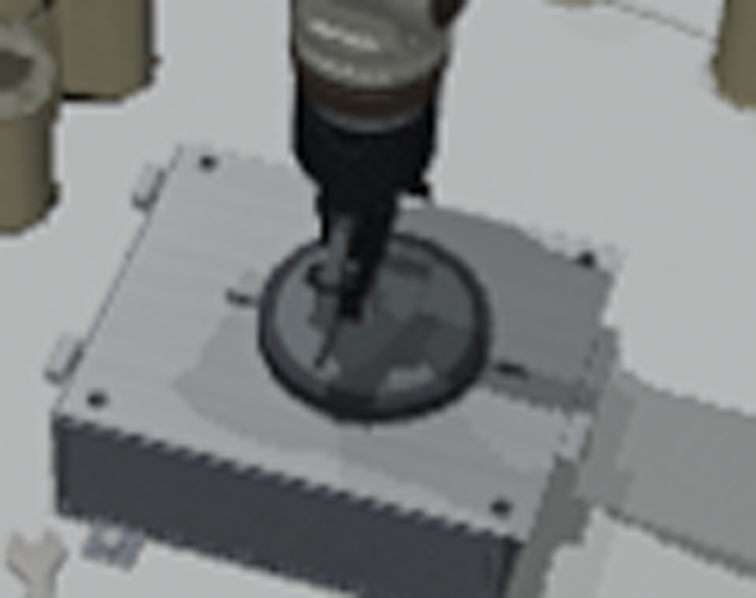

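View pics/wrist8.png

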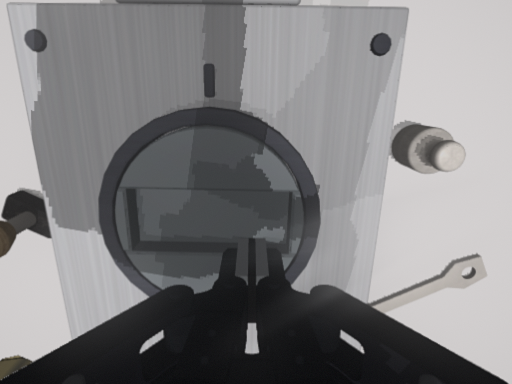

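Run:
```python
from loc import *
W=dict(K=[[311.9578341,0,251.47384372],[0,311.9578341,194.12530548],[0,0,1]],d=[-0.00810179,0,0,0,0])
W['r']=[162.583483,.0302,100.483];off=np.array([0.46841582,0.00709174,0.28460643])-[.543,.0211,.1148]
tcp=np.array([.4361,-.0251,.0707]);W['o']=tcp+off
for q in((238,238),(267,238)):print(unproj(q,W,.0962)-tcp)
W['o']=np.array([0.46841582,0.00709174,0.28460643])
print('ctr',unproj((209.5,213),W,.1135))
for q in((127,189),(292,190),(294,254),(125,250)):print(unproj(q,W,.1135))
print(unproj((209,80),W,.0955))
```

```text
[-0.00587522 -0.00832345  0.0255    ]
[-0.00855532  0.00614146  0.0255    ]
ctr [ 0.53709296 -0.00531173  0.1135    ]
[ 0.53116982 -0.05389265  0.1135    ]
[0.51455291 0.03913232 0.1135    ]
[0.55423108 0.04934286 0.1135    ]
[ 0.57040611 -0.05261863  0.1135    ]
[ 0.46407128 -0.01845989  0.0955    ]
```

```bash
python3 -m handwheel '[[1,-0.003,-0.001,-0.005,0],[1,-0.005,-0.001,-0.012,0],[1,-0.005,-0.001,-0.02,0],[1,-0.005,-0.001,-0.025,0],[1,-0.005,-0.001,-0.025,0]]'; python3 -m handwheel '[[1,0,0,-0.004,0],[1,0,0,-0.009,0],[1,0,0,-0.012,0],[1,0,0,-0.012,0]]'
python3 - <<'E'
from workcell import get_obs, viewer
import cv2
c=viewer.camera('wrist');cv2.imwrite('pics/wrist9.png',c['color'])
c=viewer.camera('scene')['color'];cv2.imwrite('pics/scene9c.png',cv2.resize(c[140:235,215:335],None,fx=6.3,fy=6.3,interpolation=cv2.INTER_CUBIC))
E
```

```text
time: 8.1
ee_pos: [0.5377, 0.0197, 0.0921]
tcp_rot: [-179.9, 0.0, 100.5]
wrist_force: [0.8, 0.1, 0.3]
opening: -0.0002
time: 8.5
ee_pos: [0.5374, 0.0197, 0.0795]
tcp_rot: [-179.8, 0.0, 100.5]
wrist_force: [-0.3, 0.3, -0.6]
opening: -0.0004
```

View pics/wrist9.png

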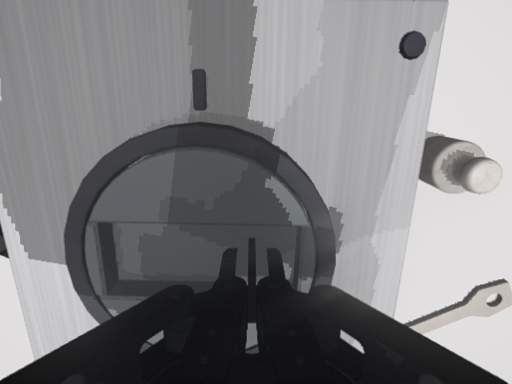

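View pics/scene9c.png

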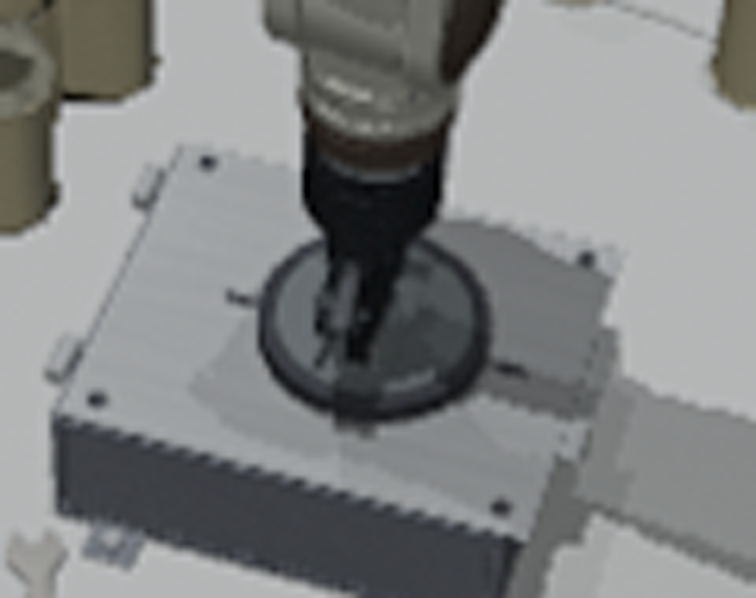

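```bash
python3 -m handwheel '[[1,0.005,0.002,-0.004,0],[1,0.01,0.002,-0.004,0],[1,0.0145,0.0005,-0.004,0],[1,0.0185,-0.001,-0.004,0],[1,0.0185,-0.001,-0.004,0]]'
python3 - <<'E'
from workcell import get_obs, viewer
import cv2
c=viewer.camera('wrist');cv2.imwrite('pics/wrist10.png',c['color'])
E
```

```text
time: 9.1
ee_pos: [0.5551, 0.0179, 0.0754]
tcp_rot: [-179.7, 0.0, 100.4]
wrist_force: [-6.3, -3.3, 1.0]
opening: -0.0002
```

View pics/wrist10.png

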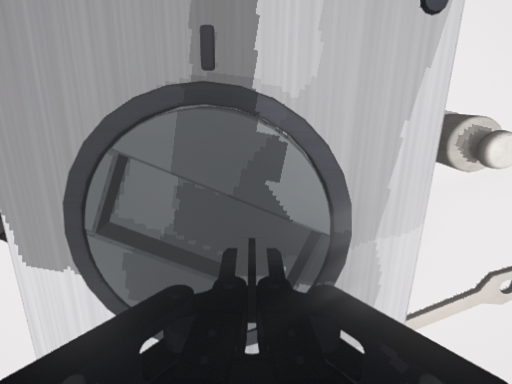

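```bash
python3 -m handwheel '[[1,0.005,-0.002,0,0],[1,0.008,-0.0055,0,0],[1,0.011,-0.0095,0,0],[1,0.013,-0.0135,0,0],[1,0.013,-0.0135,0,0]]'
```

```text
time: 9.65
ee_pos: [0.5668, 0.0048, 0.0745]
tcp_rot: [-179.5, -0.1, 100.4]
wrist_force: [-5.4, 2.7, -0.4]
opening: 0.0001
```

```bash
python3 -m handwheel '[[1,0.0025,-0.005,0.001,0],[1,0.003,-0.01,0.001,0],[1,0.003,-0.01,0.001,0]]'
python3 - <<'E'
from workcell import get_obs, viewer
import cv2
c=viewer.camera('wrist');cv2.imwrite('pics/wrist11.png',c['color'])
E
```

```text
time: 9.95
ee_pos: [0.5692, -0.005, 0.0749]
tcp_rot: [-179.3, -0.1, 100.4]
wrist_force: [-2.1, 2.4, 0.0]
opening: 0.0002
```

View pics/wrist11.png

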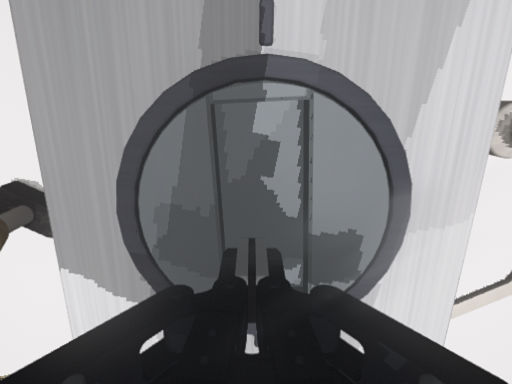

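```bash
python3 -m handwheel '[[1,0,-0.002,0,0],[1,0,-0.003,0,0],[1,0,-0.003,0,0]]'; python3 -m handwheel '[[1,-0.0005,-0.002,0,0],[1,-0.0005,-0.003,0,0],[1,-0.0005,-0.003,0,0]]'
```

```text
time: 10.3
ee_pos: [0.5692, -0.0068, 0.0748]
tcp_rot: [-179.3, -0.3, 100.5]
wrist_force: [-4.2, 7.4, -0.2]
opening: -0.0
time: 10.6
ee_pos: [0.5691, -0.007, 0.0749]
tcp_rot: [-179.4, -0.6, 100.6]
wrist_force: [-1.7, 14.8, 0.0]
opening: -0.0002
```

```bash
python3 -m handwheel '[[1,-0.003,0.004,0,0],[1,-0.005,0.007,0,0],[1,-0.005,0.007,0.02,0],[1,-0.005,0.007,0.06,0],[1,-0.005,0.007,0.1,0]]'; python3 -m handwheel '[[1,-0.04,0,0.02,0],[1,-0.09,0,0.03,0],[1,-0.14,0,0.03,0],[1,-0.18,0,0.03,0],[1,-0.18,0,0.03,0]]';  python3 - <<'E'
from workcell import get_obs, viewer
import cv2
c=viewer.camera('scene')['color'];cv2.imwrite('pics/scene12.png',c);cv2.imwrite('pics/scene12c.png',cv2.resize(c[140:235,215:335],None,fx=6.3,fy=6.3,interpolation=cv2.INTER_CUBIC))
c=viewer.camera('top')['color'];cv2.imwrite('pics/top12.png',c);cv2.imwrite('pics/top12c.png',cv2.resize(c[155:255,220:320],None,fx=6,fy=6,interpolation=cv2.INTER_CUBIC))
E
```

```text
time: 11.1
ee_pos: [0.5637, -0.0003, 0.1757]
tcp_rot: [-179.4, -0.5, 100.6]
wrist_force: [1.6, 0.6, 0.7]
opening: 0.0
time: 11.6
ee_pos: [0.3805, -0.0006, 0.2072]
tcp_rot: [-179.5, -0.4, 100.6]
wrist_force: [0.7, 0.6, -0.0]
opening: -0.0
```

View pics/scene12c.png

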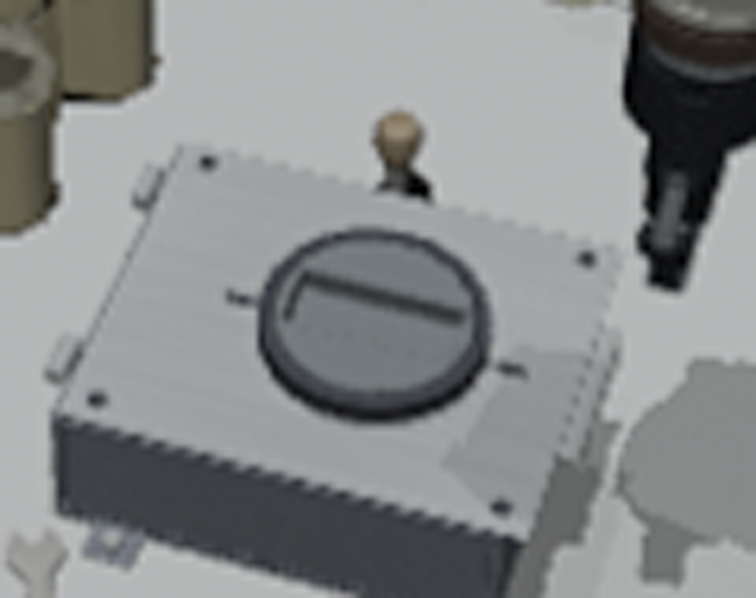

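View pics/top12c.png

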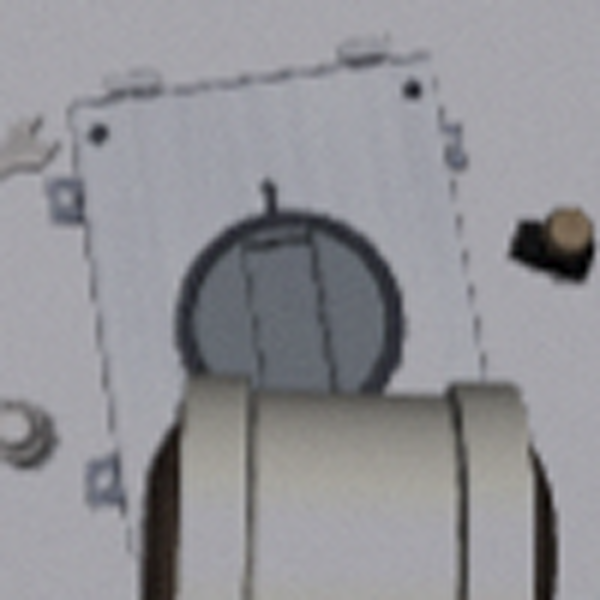

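View pics/top12.png

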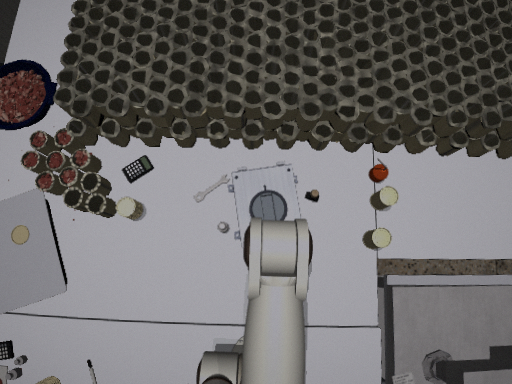

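Run:
```python
from loc import *
f=lambda u,v:[(u+.5)/6.3-.5+215,(v+.5)/6.3-.5+140]
def ang(a,b,z):
    A=unproj(f(*a),C['scene'],z);B=unproj(f(*b),C['scene'],z);d=A-B;return np.degrees(np.arctan2(d[1],d[0]))
print('slot',ang((303,273),(462,316),.1135),'ribs',ang((240,297),(512,369),.0965))
print('top slot',[np.degrees(np.arctan2(d[1],d[0])) for d in(unproj(t(242,245),C['top'],.1135)-unproj(t(262,370),C['top'],.1135),unproj(t(312,240),C['top'],.1135)-unproj(t(334,385),C['top'],.1135))])
```

```text
slot 8.856591751229486 ribs 9.443989910953244
top slot [np.float64(10.278710508316731), np.float64(9.474909628214991)]
```

The slot lies within about 1° of the ribs, the panel is flat, and the arm is clear, so I'm handing the job in.

```bash
python3 -c "
from workcell import job_done
print(job_done())"
```

```text
the job is handed in; nothing more can be done
None
```

I shut the panel, turned the fastener clockwise to its stop and handed the job in at about 11.7 s. `job_done` reports no verdict, so the result rests on my own checks.

- **Panel:** I pushed it down at the lip with closed fingers until it hit a hard stop, where the force rose to about 13 N. The later pictures show it lying flat.
- **Fastener:** I put the fingertip in the slot and swept it round in an arc until it stopped moving, with the force at about 15 N. The slot then measured 8.9° in the scene camera and 9.5–10.3° in the top camera, against 9.4° for the ribs. It is therefore within about 1° of the ribs.
- **Surroundings:** In the last pictures the bystanders look to be where they started. The arm was clear of everything, with the wrist force near zero.

**Disagreements:**
- **Fingertip height:** The closed fingertips touched about 25 mm higher than the reported TCP. The lip stopped at a TCP height of 0.071 m, while the shut lip is 0.0965 m high. I used the contact height as the reference when going into the slot.
- **Start angle:** My first camera fit put the panel's opening angle at 0.15–0.18 rad, below the stated minimum of 0.20. I did not rely on that figure for the push.

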